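Turn the desk carousel to its empty bay and push the jar in

ROBOT

A 6-joint arm with a two-finger parallel gripper is mounted at the origin on the work surface; the furniture and walls round the work are solid. World frame = base frame: x ahead of the robot, y to its left, z up, the work surface at z = 0. Lengths are in m, angles in rad, forces in N, time in s.
With the tool pointing down it reaches from about 0.3 to 0.875 m from the base axis. Payload 6.4 kg.
Tool frame: the origin (TCP) lies at the very end of the fingers, on their centre line; the grasp point (between the pads) lies 19 mm behind it; z points along the fingers, y is the line along which they close (so a half turn about z gives the same grasp; the last joint's range is limited). The gripper opens to 85 mm and grips with 20 to 120 N. Pads are 22 mm wide; open, the fingers measure 114 mm over their backs; the gripper's body (76 mm by 85 mm) begins 54 mm behind the grasp point. The pads swing forward as they close: fully open they stand 13 mm farther back than shut.
Start: joints at [-1.366, 0.181, 1.607, -0, 1.354, -0.206], TCP at [0.23, -0.527, 0.231] pointing down, gripper open.
Joint ranges: [-2.99, 2.99], [-0.89, 2.07], [0.3, 2.58], [-1.14, 4.28], [0, 2.63], [-3.12, 3.12]. Speed limits (rad/s): [2.57, 2.57, 3.01, 3.14, 3.14, 3.14].

INTERFACE

Orientations are given as a unit quaternion [w, x, y, z].
In Python, from bench import get_obs, optics, workorder gives the robot as it stands.
- The arm moves only by the tool jog_arm, called after "Call:" by a JSON object that holds its "method" and its "body". Schema: {"type":"object","properties":{"segments":{"type":"array","items":{"type":"object","properties":{"xyz":{"type":"array","items":{"type":"number"},"minItems":3,"maxItems":3},"r":{"type":"array","items":{"type":"number"},"minItems":3,"maxItems":3},"aperture":{"type":"number"}},"additionalProperties":false,"required":["aperture"]},"minItems":1,"maxItems":10},"only":{"type":"string"},"quiet":{"type":"boolean"},"lines":{"type":"string"}},"required":["segments"],"additionalProperties":false}. segments is a list of rows, 1 to 10 of them, each an object with the fields xyz (a list: dx, dy, dz in fractions of the full range, 1 being 0.8 m), r (a list: a rotation vector rx, ry, rz in parts of the range, where 1.0 means pi rad), aperture (the opening from 0.0 (shut) to 1.0 (fully open)); a field left out counts as zero (the opening has to be given); each row is the pose to reach, as a shift and turn from the pose commanded when the call began, along the tool's axes at that moment; what a row does not reach only later rows make up. A row lasts 1/8 s, in which the tool goes at most 0.0625 m and 0.188 rad, less where a joint would pass 70% of its speed; a pose out of reach is approached as far as the arm can. The fingers move at their own pace and stop on an object; the grip force is fixed at half the most. Time passes only in rows, so rows that do not move let the fingers close. The tool returns the time, the measured TCP pose, the force, the opening and the grip force at its end. only (a regular expression) keeps the lines of the reply that match it, lines (a string "A,B") keeps lines A to B, and quiet returns only ok. No shift or turn number may pass 1 either way. Input that does not fit is refused with a message, and nothing moves.
- get_obs(): the state, without advancing time (a new reading comes with each control period).
- optics.camera(name): name is "scene" or "side" or "wrist"; returns (picture, depth): 420x560x3 uint8, blue, green, red; 420x560 float32, m along the optical axis (not along the pixel's ray), 0 where there is no reading.
- optics.camera_params(name): a dict with "fovy" (degrees; the focal length in pixels is half the picture's height over the tangent of half this angle, whatever the lens; pixels are square), "cx", "cy" (the principal point, pixels), "view" (4x4, takes a point from world to camera coordinates). Camera axes: x right, y up, looking along -z (the intrinsics and any distortion apply to the point x, -y, -z); pixel columns grow to the right and rows downward; lengths in m; the calibration is good to about 2 mm. The wrist camera is an equidistant fisheye: a pixel r from the principal point sees the ray r / f radians off the axis. A picture is of the moment at which its call begins: read the wrist's pose just before it. camera_params takes no time and is no camera call; for the wrist camera it gives the pose at the moment of the call.
- workorder.hand_in(): hands the job in; it is judged then, once.
The state is a dict: "time_s": time; "q": joint angles; "dq": joint speeds; "joint_efforts": joint torques, N m; "eef_pos": TCP position; "eef_rot": TCP orientation; "wrist_force": force on the tool from outside, world axes, zero at the start; "torque": the same for the moment, N m; "opening": opening from 0.0 (shut) to 1.0 (fully open); "grasp_force": force on a finger pad.
Only numpy, scipy, OpenCV 4.12 (cv2) and the standard library are available. Lean on these libraries where they do the work, as an engineer would, in place of code of your own. Each camera call takes 0.05 s, during which the arm holds its last target. There are 200 camera calls.

TASK

Put the jar away in the desk carousel without picking it up: push on the finger posts at the rim of the turntable to turn it smoothly, so that nothing on it falls over, until its one empty bay squarely faces the landing where the jar stands, let it come to rest there, and then gently slide the jar with the fingertips all the way into that bay. Do not grip or lift anything, keep the jar upright, leave the empty bay (now with the jar) facing the landing, and leave the things in the other bays and the stapler beside it alone.

Things in the scene. Friction and masses are not known exactly. Their poses are not given: they have to be found in the camera images.
- caddy: Desk carousel, fixed: a pale wooden board, 340 x 250 mm, top 16 mm above the desk, with a grey turntable, 216 mm across, let in flush. Origin: on the turntable's axis at desk height. Its -x axis points to the front (roughly the robot), z up. Board from x = -215 to +125 mm, y = +-125 mm; bare landing from x = -108 to -215 mm. A 6 mm rim, 26 mm above the desk, runs round it except along the front.
- carousel (a joint): How far the turntable has turned about its vertical axis since the start, rad, growing counter-clockwise seen from above (the start, 0, has no fixed relation to the front). It turns freely either way (limits -9 and 9) against 0.05 N m of friction, stops within a few degrees when the push ends and stays where it is left.
- empty_bay (a point): Mouth of the one empty bay: on the turntable floor (15.5 mm above the desk), 100 mm from the axis, midway between the bay's two posts; turns with it. Six plates, 4 mm thick, 42 mm high, run from a hub (18 mm radius, 70 mm high) every 60 degrees and part six equal bays, open at the rim and above. Each ends in an upright metal finger post, 10 mm thick, 100 mm from the axis, top 85 mm above the desk.
- bay_stop (a point): The fixed point 100 mm from the turntable's axis, on the middle line of the landing, where the mouth of the empty bay must come to lie.
- jar: Lidded clear jar, round, 58 mm across, 98 mm high, about 0.1 kg, on the landing. Origin: centre of its underside, z up. Its axis starts 154 to 168 mm in front of the turntable's axis, up to 30 mm off the middle line. It slides when pushed up to about 35 mm above the landing; higher up it may tip. Home, it stands against both plates of the bay, its axis about 65 mm from the turntable's.
- glue_stick: Glue stick standing upright in a bay, 22 mm across, 90 mm high, close to the hub, its axis 35 mm from the turntable's. It can fall over if the turntable is jerked. Origin: centre of its underside.
- clip_a: Black spring clip, 32 x 21 mm, 34 mm high, standing in a bay. Origin: centre of its underside.
- clip_b: A second such spring clip in another bay. Origin: centre of its underside.
- battery: Battery cell, 15 mm thick, 50 mm long, lying in a bay along the bay's middle, its outer end 83 mm from the axis. Origin: centre of its underside.
- memory_stick: Memory stick, 18 x 58 x 9 mm, lying in a bay along the bay's middle, its outer end 89 mm from the axis. Origin: centre of its underside.
- stapler: Stapler, 140 mm long, 36 mm wide, 43 mm high, lying on the desk to the right of the carousel. Bystander. Origin: centre of its underside.
Mind the look-alikes: they are no part of the job. What is shaped like the glue_stick but red or yellow is not meant.

How it is judged:
On the way, in this order (a step that is already met when the one before it is completed fails the run):
1. the empty bay faces the landing and the turntable rests, the jar still standing on the landing (horizontal distance between empty_bay and bay_stop below 0.02 m and velocity of joint carousel between -0.06 and 0.06 rad/s and horizontal distance between jar and caddy above 0.125 m), for 0.3 s.
2. the jar is in the bay (horizontal distance between jar and caddy below 0.078 m and horizontal distance between jar and empty_bay below 0.045 m), for 0.2 s.
At the end, for the whole second after the job is handed in: The empty bay's mouth is within 20 mm (11 degrees) of the landing's middle, the turntable at rest; the jar stands upright and at rest on it in that bay, its axis within 78 mm of the turntable's axis; all other things are still in their bays (all of step 2 and horizontal distance between empty_bay and bay_stop below 0.02 m and velocity of joint carousel between -0.06 and 0.06 rad/s and angle between jar's own z axis and vertical below 0.1 rad and height (world z) of jar below 0.022 m and linear speed of jar below 0.02 m/s and horizontal distance between each of glue_stick, clip_a, battery, clip_b, memory_stick and caddy below 0.1 m and height (world z) of each of glue_stick, clip_a, battery, clip_b, memory_stick below 0.03 m); the robot touches nothing.
It fails at once if the jar is lifted off the board, gripped or pressed hard (height (world z) of jar above 0.028 m or contact force between the fingers and jar above 25 N).
It fails at once if the jar or the glue stick falls over (angle between jar's own z axis and vertical above 0.35 rad or angle between glue_stick's own z axis and vertical above 0.6 rad).
It fails at once if something in another bay is lifted or pushed out (height (world z) of any of glue_stick, clip_a, battery, clip_b, memory_stick above 0.035 m or horizontal distance between any of glue_stick, clip_a, battery, clip_b, memory_stick and caddy above 0.108 m).
It fails at once if something in another bay is pushed by the robot (contact force between any of the arm, the fingers and glue_stick above 3 N or contact force between any of the arm, the fingers and clip_a above 3 N or contact force between any of the arm, the fingers and battery above 3 N or contact force between any of the arm, the fingers and clip_b above 3 N or contact force between any of the arm, the fingers and memory_stick above 3 N).
It fails at once if the stapler is disturbed (distance of stapler from where it was at the start of the episode above 0.02 m).
It also fails if it takes over 54 s, if anything falls off the work surface, if the arm or the gripper's body presses on something with over 40 N, if the wrist force passes 120 N, or if a joint passes its speed limit or range.

## Working session

There is one attempt and no reset: what is moved stays moved. The work goes in short steps, Python scripts to look and compute and a tool call to move; the robot and the scene stay as the last step left them, time stands still between calls to the robot, and variables do not carry over. Pictures are saved under pics/ and viewed, at most 10 in all, crops included, and the job is handed in when it is done.

```bash
mkdir -p pics; ls; cat > h.py <<'E'
import numpy as np, cv2
from bench import get_obs, optics, workorder
def cloud(n):
    im,d=optics.camera(n); p=optics.camera_params(n)
    H,W=d.shape; f=H/2/np.tan(np.radians(p["fovy"])/2)
    v,u=np.mgrid[:H,:W]
    X=np.stack([(u-p["cx"])/f*d,-(v-p["cy"])/f*d,-d,np.ones_like(d)],-1)
    w=X@np.linalg.inv(np.array(p["view"])).T
    w=w[...,:3]; w[d==0]=np.nan
    return im,w
E
python3 - <<'E'
from h import *
o=get_obs(); print({k:np.round(v,3) for k,v in o.items()})
for n in ("scene","side"):
    im,w=cloud(n); cv2.imwrite(f"pics/{n}0.png",im); np.save(f"{n}0.npy",w); print(optics.camera_params(n))
E
```

```text
pics
{'time_s': np.float64(0.0), 'q': array([-1.366,  0.182,  1.608,  0.   ,  1.354, -0.206]), 'dq': array([-0.001,  0.   ,  0.002, -0.002, -0.001,  0.   ]), 'joint_efforts': array([ 1.0000e-03, -4.4487e+01, -3.5133e+01, -0.0000e+00,  9.0000e-03,
        0.0000e+00]), 'eef_pos': array([ 0.23 , -0.527,  0.23 ]), 'eef_rot': array([-0.001,  0.979,  0.204,  0.   ]), 'wrist_force': array([-0.182, -0.186,  0.194]), 'torque': array([ 0.02 , -0.03 , -0.019]), 'grasp_force': np.float64(0.0), 'opening': np.float64(1.001)}
{'fovy': 52.26551522374949, 'cx': 283.3414674943537, 'cy': 209.78965323473705, 'view': array([[ 0.87111927, -0.49049124,  0.02386564, -0.63908178],
       [ 0.18527885,  0.37328793,  0.90902578,  0.01217469],
       [-0.45477793, -0.78744807,  0.41605596, -1.05338476],
       [ 0.        ,  0.        ,  0.        ,  1.        ]])}
{'fovy': 48.94985098425529, 'cx': 277.8924357473224, 'cy': 212.59134719152894, 'view': array([[ 0.9397711 , -0.34162426,  0.0110972 , -0.62560719],
       [ 0.218911  ,  0.62649963,  0.74804826,  0.13987265],
       [-0.26250382, -0.70056483,  0.66355155, -1.03343711],
       [ 0.        ,  0.        ,  0.        ,  1.        ]])}
```

View pics/scene0.png

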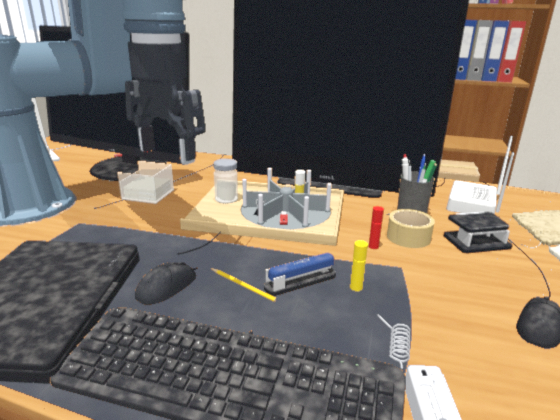

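View pics/side0.png

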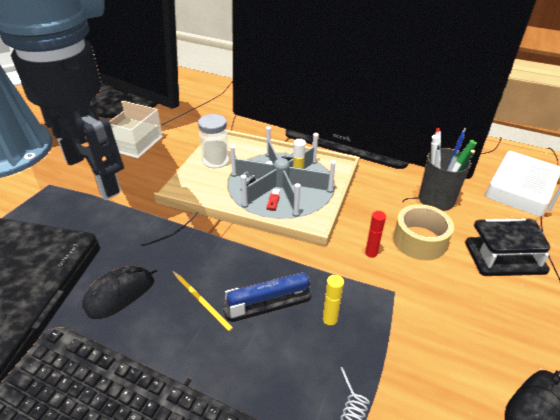

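The side view shows the jar at (213,140), the hub at (281,165), the glue stick at (299,153) and the red memory stick at (273,200). The stapler is at (268,295). Next I'll rectify these views to a top-down map.

```bash
cat > top.py <<'E'
from h import *
def hub(w):
    z=w[...,2]; return z
def ortho(w,im,x0,x1,y0,y1,s=0.0006):
    # image: x up, y left
    H=int((x1-x0)/s);W=int((y1-y0)/s); out=np.zeros((H,W,3),np.uint8)
    P=w.reshape(-1,3);C=im.reshape(-1,3); k=np.isfinite(P[:,0])&(P[:,2]>0.003)&(P[:,2]<.13);P=P[k];C=C[k]
    i=((x1-P[:,0])/s).astype(int);j=((y1-P[:,1])/s).astype(int);ok=(i>=0)&(i<H)&(j>=0)&(j<W)
    P=P[ok];C=C[ok];i=i[ok];j=j[ok];o=np.argsort(P[:,2])
    for a,b,c in zip(i[o],j[o],C[o]): cv2.circle(out,(int(b),int(a)),1,c.tolist(),-1)
    return out
E
python3 - <<'E'
from top import *
im=cv2.imread("pics/side0.png");w=np.load("side0.npy")
for n,(c,r) in dict(jarlid=(213,122),hub=(281,160),glue=(299,144),mem=(273,202),bL=(160,200),bR=(326,233),bRT=(357,152),bTL=(215,132),stap=(268,290)).items(): print(n,np.round(w[r,c],3))
# board top points
ok=(abs(w[...,2]-.016)<.004); ok&=(np.arange(420)[:,None]<250)
P=w[ok][:,:2].astype(np.float32); c=np.median(P,0);P=P[np.linalg.norm(P-c,axis=1)<.25]
print(cv2.minAreaRect(P),len(P))
# post tops
for n in("side","scene"):
    w=np.load(n+"0.npy");z=w[...,2];m=((z>.074)&(z<.09)).astype(np.uint8)
    k,l,s,ce=cv2.connectedComponentsWithStats(m)
    for i in range(1,k):
        if s[i,4]>=4:
            q=np.median(w[l==i],0)
            if .3<q[0]<.8 and abs(q[1]+.3)<.4: print(n,s[i,4],ce[i].round(),q.round(4))
E
```

```text
jarlid [ 0.445 -0.225  0.112]
hub [ 0.549 -0.337  0.071]
glue [ 0.581 -0.347  0.107]
mem [ 0.51  -0.4    0.026]
bL [ 0.311 -0.306  0.011]
bR [ 0.57  -0.51   0.026]
bRT [ 0.75  -0.283  0.01 ]
bTL [ 0.442 -0.249  0.104]
stap [ 0.428 -0.609  0.043]
((0.5365569591522217, -0.28377288579940796), (0.3306972086429596, 0.3476436734199524), 50.39448165893555) 8243
side 509 [140.  91.] [0.3286 0.0146 0.0821]
side 1413 [334. 119.] [ 0.706  -0.2466  0.0824]
side 27 [267. 129.] [ 0.555  -0.2386  0.0814]
side 219 [213. 140.] [ 0.4372 -0.2444  0.083 ]
side 31 [315. 136.] [ 0.6386 -0.2938  0.082 ]
side 34 [232. 148.] [ 0.4657 -0.2822  0.0816]
side 78 [298. 155.] [ 0.58   -0.3468  0.082 ]
side 35 [332. 164.] [ 0.6301 -0.3938  0.0809]
side 37 [243. 178.] [ 0.4583 -0.3825  0.0825]
side 42 [297. 187.] [ 0.5411 -0.4377  0.0828]
side 140 [377. 220.] [ 0.6302 -0.5647  0.0847]
side 117 [333. 290.] [ 0.5019 -0.671   0.0828]
scene 1010 [318. 163.] [ 0.7022 -0.2428  0.0821]
scene 5 [165. 168.] [ 0.331  -0.0897  0.0747]
scene 24 [270. 170.] [ 0.5561 -0.2391  0.0805]
scene 23 [309. 172.] [ 0.639  -0.2951  0.0811]
scene 152 [226. 178.] [ 0.4342 -0.2449  0.0826]
scene 22 [244. 182.] [ 0.4667 -0.2827  0.0808]
scene 59 [299. 182.] [ 0.579  -0.3474  0.0828]
scene 29 [329. 186.] [ 0.6314 -0.3959  0.0812]
scene 31 [260. 197.] [ 0.4583 -0.3821  0.0813]
scene 31 [306. 199.] [ 0.5412 -0.4387  0.0817]
scene 83 [377. 213.] [ 0.6289 -0.5669  0.0818]
scene 112 [360. 251.] [ 0.5012 -0.6708  0.0821]
```

```bash
python3 - <<'E'
from top import *
from scipy.optimize import least_squares
posts=np.array([[.6388,-.2945],[.5556,-.2388],[.4662,-.2825],[.4583,-.3823],[.5411,-.4382],[.6307,-.395]])
c=least_squares(lambda p:np.hypot(*(posts-p).T)-.1,[.548,-.338]).x
print("centre",c,np.hypot(*(posts-c).T).round(4)); ang=np.degrees(np.arctan2(*(posts-c).T[::-1]));print("post ang",ang.round(1))
W=np.concatenate([np.load(n+"0.npy").reshape(-1,3) for n in("side","scene")]);I=np.concatenate([cv2.imread(f"pics/{n}0.png").reshape(-1,3) for n in("side","scene")])
k=np.isfinite(W[:,0]);W=W[k];I=I[k]
d=W[:,:2]-c;k=(W[:,2]>.010)&(W[:,2]<.03)
def sides(yaw):
    x=d@[np.cos(yaw),np.sin(yaw)];y=d@[-np.sin(yaw),np.cos(yaw)];return x,y
best=max(np.radians(np.arange(-50,-25,.25)),key=lambda a:np.sum(k&(sides(a)[0]>-.214)&(sides(a)[0]<.125)&(abs(sides(a)[1])<.125)&(np.hypot(*d.T)>.108)))
print("yaw",np.degrees(best))
kr=(W[:,2]>.021)&(W[:,2]<.03)&(np.hypot(*d.T)>.116)&(np.hypot(*d.T)<.26)
def cost(p):
    a=p[0];x=(d-p[1:])@[np.cos(a),np.sin(a)];y=(d-p[1:])@[-np.sin(a),np.cos(a)]
    r=np.minimum(abs(x-.122),abs(abs(y)-.122))
    return np.minimum(r,.01)[kr]
r=min((least_squares(cost,[np.radians(a),0,0],loss="soft_l1",f_scale=.002) for a in range(-48,-28,4)),key=lambda r:r.cost)
print("rimfit",np.degrees(r.x[0]),r.x[1:],kr.sum(),np.median(r.fun))
# jar
a=r.x[0];x,y=sides(a);kj=(W[:,2]>.04)&(W[:,2]<.13)&(x<-.115)&(x>-.21)&(abs(y)<.07)
J=W[kj][:,:2]
for lo,hi in((.08,.095),(.095,.105),(.105,.12)):
    kk=kj&(W[:,2]>lo)&(W[:,2]<hi);print("jar",lo,kk.sum(),x[kk].min(),x[kk].max(),y[kk].min(),y[kk].max())
f=least_squares(lambda p:np.hypot(*(J-p).T)-.029,J.mean(0),loss="soft_l1",f_scale=.002)
print("jar",f.x,(f.x-c)@[np.cos(a),np.sin(a)],(f.x-c)@[-np.sin(a),np.cos(a)])
out=ortho(W,I,.3,.75,-.55,-.15,.0008)
tp=lambda p:(int((-.15-p[1])/.0008),int((.75-p[0])/.0008))
cv2.line(out,tp(c),tp(c-.215*np.array([np.cos(a),np.sin(a)])),(255,0,255),1)
for i,p in enumerate(posts):cv2.putText(out,"ABCDEF"[i],tp(p),0,.6,(0,0,255),2)
side=cv2.resize(cv2.imread("pics/side0.png")[120:225,200:350],None,fx=3,fy=3,interpolation=cv2.INTER_CUBIC)
cv=np.zeros((max(out.shape[0],side.shape[0]),out.shape[1]+side.shape[1],3),np.uint8)
cv[:out.shape[0],:out.shape[1]]=out;cv[:side.shape[0],out.shape[1]:]=side
if cv.shape[1]>800: cv=cv2.resize(cv,None,fx=800/cv.shape[1],fy=800/cv.shape[1])
print(cv.shape);cv2.imwrite("pics/top0.png",cv)
E
```

```text
centre [ 0.54860824 -0.33851804] [0.1004 0.1    0.0996 0.1004 0.1    0.0996]
post ang [  26.    86.   145.8 -154.1  -94.3  -34.5]
yaw -34.25
rimfit -39.34199287873363 [ 0.00115888 -0.00624859] 2638 0.0025655186664536103
jar 0.08 362 -0.18297564842226252 -0.1258666412596948 -0.008481042250317735 0.04058809075188769
jar 0.095 163 -0.1784487071739808 -0.12844964002347153 -0.004502570464279318 0.028145790712683263
jar 0.105 648 -0.1838256352353415 -0.12658827527112326 -0.00547302552308752 0.051053577097343
jar [ 0.44372822 -0.21968105] -0.15644811784254142 0.025417182856173438
(473, 800, 3)
```

View pics/top0.png

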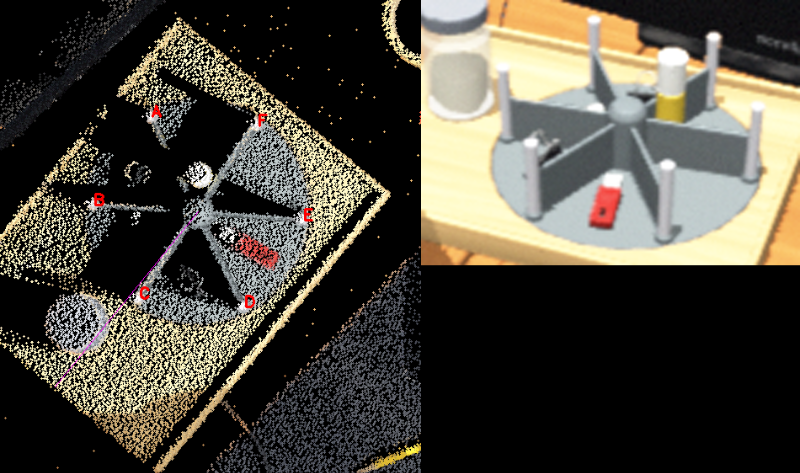

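The map shows every bay occupied except E–F, which faces about -64° in world. The front is at about 140.6°, so I need to turn it about 155° clockwise. I can do that by pushing post F round the back and right side, clear of the jar. First I'll check monitor clearance and work out the shift.

```bash
cat >> h.py <<'E'
from scipy.spatial.transform import Rotation as R
C=np.array([.5486,-.3385]); YAW=np.radians(-39.4); M=np.array([[np.cos(YAW),-np.sin(YAW)],[np.sin(YAW),np.cos(YAW)]])
def tocad(p): return (np.asarray(p)[...,:2]-C)@M
def toworld(p): return C+M@np.asarray(p)
def tool():
    o=get_obs(); q=np.array(o["eef_rot"]); return np.array(o["eef_pos"]),R.from_quat(q[[1,2,3,0]])
def shift(cad,z):
    p,r=tool(); return r.inv().apply(np.r_[toworld(cad),z]-p)
E
python3 - <<'E'
from h import *
p,r=tool();print(r.as_matrix().round(3))
t=toworld([.0914,.0407]);print(t,shift([.0914,.0407],.2))
want=R.from_matrix(np.array([[M[0,0],-M[0,1],0],[M[1,0],-M[1,1],0],[0,0,-1]]))
print("rotvec",(r.inv()*want).as_rotvec())
W=np.concatenate([np.load(n+"0.npy").reshape(-1,3) for n in("side","scene")]);W=W[np.isfinite(W[:,0])]
for lo,hi in((.1,.2),(.2,.35),(.35,.6)):
    k=(W[:,2]>lo)&(W[:,2]<hi)&(W[:,0]>.4)&(W[:,1]>-.45)
    q=W[k];d=np.hypot(*(q[:,:2]-t).T);d2=d[np.hypot(*tocad(q).T)>.13];q=q[np.hypot(*tocad(q).T)>.13];print(lo,d2.min(),q[d2.argmin()],tocad(q)[d2.argmin()])
E
```

```text
[[ 0.917  0.399 -0.   ]
 [ 0.399 -0.917  0.002]
 [ 0.    -0.002 -1.   ]]
[ 0.64506138 -0.36506411] [0.44547291 0.017814   0.03059981]
rotvec [-1.52240638e-03  5.44263447e-04  1.09845787e+00]
0.1 0.12201600138060312 [ 0.74073047 -0.28933216  0.10615674] [0.11725734 0.15994472]
0.2 0.1317881044271555 [ 0.72854996 -0.2630947   0.20445298] [0.09119133 0.17248794]
0.35 0.1453993164475122 [ 0.74232615 -0.25698763  0.36180169] [0.09796032 0.18595124]
```

Monitor clearance at the back is modest (about 12 cm). I'll use two strokes on the right side instead, first post E and then post F.

```bash
python3 - <<'E'
from h import *
print(shift([.082,-.057],.2))
E
```

```text
[0.35419368 0.05389372 0.03051686]
```

The manual's scale: shifts go in shares of 0.8 m and turns go in shares of pi rad. Converting my numbers, 0.354 m is 0.4425, 0.3 m is 0.375, 1.098 rad is 0.3495.

Call:
{"method": "jog_arm", "body": {"segments": [{"xyz": [0.075, 0.0125, 0], "r": [0, 0, 0.0573], "aperture": 0}, {"xyz": [0.15, 0.025, 0], "r": [0, 0, 0.1146], "aperture": 0}, {"xyz": [0.225, 0.0375, 0], "r": [0, 0, 0.1719], "aperture": 0}, {"xyz": [0.3, 0.05, 0], "r": [0, 0, 0.2292], "aperture": 0}, {"xyz": [0.375, 0.0625, 0], "r": [0, 0, 0.2865], "aperture": 0}, {"xyz": [0.4425, 0.0675, 0.0375], "r": [0, 0, 0.3406], "aperture": 0}, {"xyz": [0.4425, 0.0675, 0.0375], "r": [0, 0, 0.3495], "aperture": 0}, {"xyz": [0.4425, 0.0675, 0.0375], "r": [0, 0, 0.3495], "aperture": 0}]}}

```text
time_s: 1.1
eef_pos: [0.5755, -0.4349, 0.2003]
eef_rot: [-0.0, 0.942, -0.336, -0.001]
wrist_force: [-0.1, 0.6, -1.0]
opening: -0.003
grasp_force: 0.0
```

```bash
python3 - <<'E'
from h import *
p,r=tool();print(p,tocad(p),r.as_matrix().round(3),get_obs()["q"],shift([.082,-.057],.062))
im,w=cloud("side");cv2.imwrite("pics/s1.png",im)
E
```

```text
[ 0.57548377 -0.4349073   0.20027368] [ 0.08196665 -0.0574332 ] [[ 0.774 -0.633 -0.002]
 [-0.633 -0.774  0.001]
 [-0.002  0.    -1.   ]] [-8.10982067e-01  5.26613444e-01  1.21772767e+00 -4.88250568e-04
  1.39904904e+00  1.44527357e+00] [ 0.00028926 -0.00046799  0.13827327]
```

View pics/s1.png

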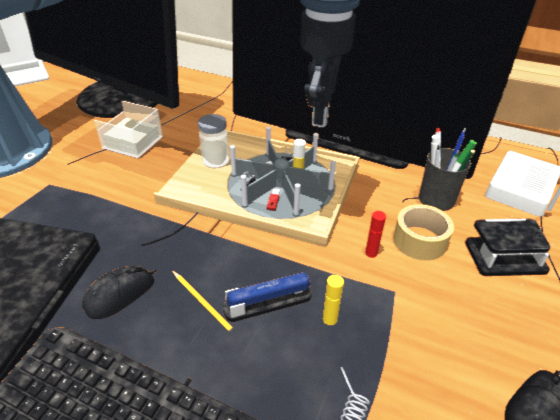

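The gripper hangs over the empty bay at (323,115), clear of everything. Next: descend and start the arc.

Scaled: 0.138 m is 0.1725, 0.1 m is 0.125.

Call:
{"method": "jog_arm", "body": {"segments": [{"xyz": [0, 0, 0.0625], "aperture": 0}, {"xyz": [0, 0, 0.125], "aperture": 0}, {"xyz": [0, 0, 0.1725], "aperture": 0}, {"xyz": [0, 0, 0.1725], "aperture": 0}]}}

```text
time_s: 1.65
eef_pos: [0.5726, -0.4348, 0.0605]
eef_rot: [-0.001, 0.941, -0.338, -0.003]
wrist_force: [0.9, -0.2, -0.1]
opening: -0.002
grasp_force: 0.0
```

Call:
{"method": "jog_arm", "body": {"segments": [{"xyz": [-0.0038, 0.005, 0], "aperture": 0}, {"xyz": [-0.01, 0.0125, 0], "aperture": 0}, {"xyz": [-0.0156, 0.0181, 0], "aperture": 0}, {"xyz": [-0.0238, 0.025, 0], "aperture": 0}, {"xyz": [-0.0325, 0.0319, 0], "aperture": 0}, {"xyz": [-0.0419, 0.0375, 0], "aperture": 0}, {"xyz": [-0.0513, 0.0425, 0], "aperture": 0}, {"xyz": [-0.0619, 0.0463, 0], "aperture": 0}, {"xyz": [-0.0725, 0.0494, 0], "aperture": 0}, {"xyz": [-0.0831, 0.0519, 0], "aperture": 0}]}}

```text
time_s: 2.9
eef_pos: [0.4975, -0.4249, 0.0633]
eef_rot: [-0.0, 0.942, -0.337, 0.0]
wrist_force: [0.6, 0.2, 0.2]
opening: 0.003
grasp_force: 0.3
```

```bash
cat > look.py <<'E'
from h import *
import sys
p,r=tool();print("tool",tocad(p).round(4),p[2].round(4),"ang",np.degrees(np.arctan2(*tocad(p)[::-1])).round(1))
for n in("side","scene"):
    im,w=cloud(n);z=w[...,2];cv2.imwrite(f"pics/{n}_{sys.argv[1]}.png",im)
    m=((z>.074)&(z<.09)).astype(np.uint8);k,l,s,ce=cv2.connectedComponentsWithStats(m);a=[]
    for i in range(1,k):
        q=tocad(np.median(w[l==i],0));rr=np.hypot(*q)
        if 8<=s[i,4]<60 and abs(rr-.1)<.006:a.append(round(float(np.degrees(np.arctan2(q[1],q[0]))),1))
    print(n,"posts",sorted(a),"bay phase",round(float(np.degrees(np.angle(np.mean(np.exp(6j*np.radians(a)))))/6),1))
    if len(sys.argv)>2:
        k=(z>.088)&(z<.125)&(tocad(w)[...,0]<-.05)&(tocad(w)[...,0]>-.21)&(abs(tocad(w)[...,1])<.075)
        J=tocad(w[k]);f=cv2.minEnclosingCircle(J.astype(np.float32));print("jar",np.round(f[0],4),round(f[1],4),np.median(J,0).round(4))
E
python3 look.py 2 j
```

```text
tool [ 0.0154 -0.0992] 0.0633 ang -81.2
side posts [-149.7, -29.6, 30.1, 90.9, 151.8] bay phase -29.3
jar [-0.1564  0.0217] 0.029 [-0.1504  0.0116]
scene posts [-150.7, -31.2, 28.9, 149.4] bay phase 29.1
jar [-0.1305 -0.002 ] 0.0651 [-0.1493  0.0061]
```

E has been pushed to about -90° (tool at -81°) and the phase readings agree. Continuing the stroke, then lifting off.

Scaled: -0.073 m is -0.0913, -0.07 m is -0.0875.

Call:
{"method": "jog_arm", "body": {"segments": [{"xyz": [-0.0108, 0.0013, 0], "aperture": 0}, {"xyz": [-0.0216, 0.0015, 0], "aperture": 0}, {"xyz": [-0.0325, 0.0009, 0], "aperture": 0}, {"xyz": [-0.0434, -0.0008, 0], "aperture": 0}, {"xyz": [-0.054, -0.0034, 0], "aperture": 0}, {"xyz": [-0.0643, -0.0068, 0], "aperture": 0}, {"xyz": [-0.0743, -0.0111, 0], "aperture": 0}, {"xyz": [-0.082, -0.0153, 0], "aperture": 0}, {"xyz": [-0.0875, -0.0188, 0], "aperture": 0}, {"xyz": [-0.0913, -0.0213, 0], "aperture": 0}]}}

```text
time_s: 4.25
eef_pos: [0.4523, -0.3655, 0.0633]
eef_rot: [0.0, 0.942, -0.337, -0.0]
wrist_force: [0.3, 1.1, -0.7]
opening: 0.001
grasp_force: 0.2
```

Call:
{"method": "jog_arm", "body": {"segments": [{"xyz": [0.0038, 0.0025, -0.0375], "aperture": 0}, {"xyz": [0.0075, 0.0038, -0.0875], "aperture": 0}, {"xyz": [0.0075, 0.0038, -0.0875], "aperture": 0}]}}

```text
time_s: 4.62
eef_pos: [0.457, -0.374, 0.1371]
eef_rot: [0.002, 0.942, -0.337, 0.003]
wrist_force: [-0.1, 0.1, -0.5]
opening: -0.002
grasp_force: 0.0
```

```bash
python3 look.py 3
python3 -c "
from h import *
print(shift([.0643,-.0766],.132),shift([.0643,-.0766],.062))"
```

```text
tool [-0.0483 -0.0856] 0.1371 ang -119.4
side posts [-136.0, -76.2, -15.9, 44.3, 104.4] bay phase -15.9
scene posts [-135.7, -76.0, -16.4, 43.6, 104.2, 164.2] bay phase -16.0
[ 0.11535182 -0.00843824  0.0014539 ] [ 0.11532003 -0.00844544  0.07145389]
```

Scaled: 0.115 m is 0.1438, 0.11 m is 0.1375.

Call:
{"method": "jog_arm", "body": {"segments": [{"xyz": [0.0688, 0.0125, 0], "aperture": 0}, {"xyz": [0.1375, -0.005, 0], "aperture": 0}, {"xyz": [0.1438, -0.0106, 0], "aperture": 0}, {"xyz": [0.1438, -0.0106, 0.05], "aperture": 0}, {"xyz": [0.1438, -0.0106, 0.09], "aperture": 0}, {"xyz": [0.1438, -0.0106, 0.09], "aperture": 0}, {"xyz": [0.1438, -0.0106, 0.09], "aperture": 0}]}}

```text
time_s: 5.6
eef_pos: [0.5494, -0.4383, 0.062]
eef_rot: [0.0, 0.942, -0.337, 0.0]
wrist_force: [-0.1, -1.2, -0.1]
opening: 0.0
grasp_force: 0.0
```

```bash
python3 look.py 4
```

```text
tool [ 0.064  -0.0766] 0.062 ang -50.1
side posts [-135.8, -76.3, -15.9, 44.7, 164.3] bay phase -15.8
scene posts [-135.5, -75.8, -16.0, 42.9, 103.7, 164.1] bay phase -16.1
```

Scaled: -0.0729 m is -0.0911, -0.0642 m is -0.0803.

Call:
{"method": "jog_arm", "body": {"segments": [{"xyz": [-0.0068, 0.0054, 0], "aperture": 0}, {"xyz": [-0.014, 0.0103, 0], "aperture": 0}, {"xyz": [-0.0216, 0.0146, 0], "aperture": 0}, {"xyz": [-0.0294, 0.0185, 0], "aperture": 0}, {"xyz": [-0.0385, 0.0221, 0], "aperture": 0}, {"xyz": [-0.0479, 0.025, 0], "aperture": 0}, {"xyz": [-0.0585, 0.0274, 0], "aperture": 0}, {"xyz": [-0.0694, 0.0288, 0], "aperture": 0}, {"xyz": [-0.0803, 0.0293, 0], "aperture": 0}, {"xyz": [-0.0911, 0.0288, 0], "aperture": 0}]}}

```text
time_s: 6.95
eef_pos: [0.4781, -0.4094, 0.0614]
eef_rot: [0.0, 0.942, -0.337, 0.0]
wrist_force: [1.4, -0.8, 0.0]
opening: -0.007
grasp_force: 0.4
```

Call:
{"method": "jog_arm", "body": {"segments": [{"xyz": [-0.0109, -0.0014, 0], "aperture": 0}, {"xyz": [-0.0215, -0.0038, 0], "aperture": 0}, {"xyz": [-0.0319, -0.007, 0], "aperture": 0}, {"xyz": [-0.042, -0.0113, 0], "aperture": 0}, {"xyz": [-0.0516, -0.0163, 0], "aperture": 0}, {"xyz": [-0.0609, -0.0221, 0], "aperture": 0}, {"xyz": [-0.0678, -0.0274, 0], "aperture": 0}, {"xyz": [-0.0728, -0.0316, 0], "aperture": 0}, {"xyz": [-0.076, -0.0346, 0], "aperture": 0}, {"xyz": [-0.076, -0.0346, 0], "aperture": 0}]}}

```text
time_s: 8.2
eef_pos: [0.4491, -0.3497, 0.0614]
eef_rot: [0.0, 0.942, -0.337, 0.0]
wrist_force: [1.4, -0.0, 0.8]
opening: 0.001
grasp_force: 0.7
```

```bash
python3 look.py 5 j
```

```text
tool [-0.0698 -0.0718] 0.0614 ang -134.2
side posts [-83.6, -23.3, 36.8, 97.6] bay phase -23.1
jar [-0.1203 -0.0194] 0.0825 [-0.1547 -0.0004]
scene posts [-83.3, -23.4, 36.9, 96.8] bay phase -23.2
jar [-0.1164 -0.0181] 0.0822 [-0.1485  0.005 ]
```

Scaled: -0.0083 m is -0.0104, -0.0077 m is -0.0096.

Call:
{"method": "jog_arm", "body": {"segments": [{"xyz": [-0.0025, -0.0025, 0], "aperture": 0}, {"xyz": [-0.005, -0.005, 0], "aperture": 0}, {"xyz": [-0.0075, -0.0079, 0], "aperture": 0}, {"xyz": [-0.0096, -0.0104, 0], "aperture": 0}, {"xyz": [-0.0096, -0.0104, 0], "aperture": 0}]}}

```text
time_s: 8.93
eef_pos: [0.448, -0.338, 0.0611]
eef_rot: [-0.0, 0.942, -0.337, -0.0]
wrist_force: [1.3, 0.7, -0.3]
opening: 0.001
grasp_force: 0.0
```

Call:
{"method": "jog_arm", "body": {"segments": [{"xyz": [0.0075, 0.0075, 0], "aperture": 0}, {"xyz": [0.01, 0.01, -0.0625], "aperture": 0}, {"xyz": [0.01, 0.01, -0.1375], "aperture": 0}, {"xyz": [0.01, 0.01, -0.1875], "aperture": 0}, {"xyz": [0.01, 0.01, -0.1875], "aperture": 0}, {"xyz": [0.01, 0.01, -0.1875], "aperture": 0}]}}

```text
time_s: 9.68
eef_pos: [0.4491, -0.3498, 0.2106]
eef_rot: [-0.0, 0.941, -0.337, -0.0]
wrist_force: [-0.1, 0.6, 0.3]
opening: -0.001
grasp_force: 0.0
```

```bash
python3 look.py 6 j
```

```text
tool [-0.0698 -0.0719] 0.2106 ang -134.1
side posts [-151.2, -90.9, -30.8, 29.4, 90.0, 149.1] bay phase 29.3
jar [-0.157  0.021] 0.0305 [-0.1508  0.0112]
scene posts [-150.6, -90.6, -31.1, 29.0, 89.0, 149.5] bay phase 29.2
jar [-0.1539  0.0229] 0.0295 [-0.1506  0.0055]
```

View pics/side_6.png

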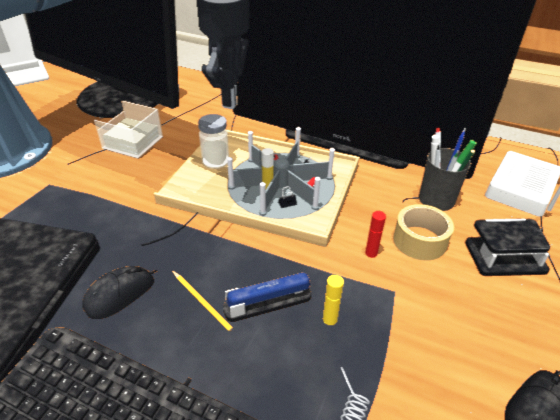

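Bay phase is within 1° of square, the glue stick is upright at (267,170), and the jar stands at (208,140), i.e. caddy (-0.156, 0.022). Next I'll compute the tilted cradle pose behind the jar, with the fingers part open.

```bash
python3 - <<'E'
from h import *
p,r=tool()
rel=R.from_euler('z',.237)*R.from_euler('y',.52)
print(rel.as_rotvec(), shift([-.219,.037],.19))
im=cv2.imread("pics/scene_6.png")[140:240,180:360];cv2.imwrite("pics/c6.png",cv2.resize(im,None,fx=4,fy=4,interpolation=cv2.INTER_CUBIC))
E
```

```text
[-0.06161737  0.51754164  0.23162549] [-0.1484664  -0.10871949  0.01998777]
```

View pics/c6.png

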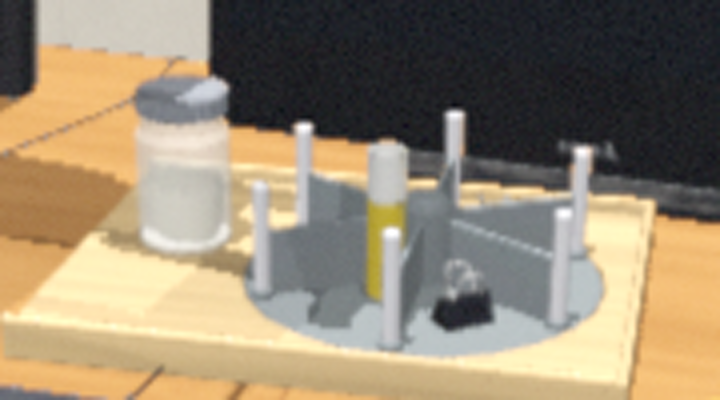

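The crop shows the glue stick upright at (388,220) and a clip at (462,295). The bay between the posts at (262,240) and (304,170) faces the jar, as wanted.

Scaled: -0.1485 m is -0.1856, -0.12 m is -0.15, 0.5175 rad is 0.1647.

Call:
{"method": "jog_arm", "body": {"segments": [{"xyz": [-0.05, -0.0375, 0], "r": [-0.0064, 0.0541, 0.0245], "aperture": 0.35}, {"xyz": [-0.1, -0.075, 0], "r": [-0.0127, 0.1082, 0.049], "aperture": 0.35}, {"xyz": [-0.15, -0.1125, 0], "r": [-0.0191, 0.1592, 0.0716], "aperture": 0.35}, {"xyz": [-0.1856, -0.1363, 0.025], "r": [-0.0196, 0.1647, 0.0737], "aperture": 0.35}, {"xyz": [-0.1856, -0.1363, 0.025], "r": [-0.0196, 0.1647, 0.0737], "aperture": 0.35}, {"xyz": [-0.1856, -0.1363, 0.025], "r": [-0.0196, 0.1647, 0.0737], "aperture": 0.35}, {"xyz": [-0.1856, -0.1363, 0.025], "r": [-0.0196, 0.1647, 0.0737], "aperture": 0.35}]}}

```text
time_s: 10.65
eef_pos: [0.4045, -0.1727, 0.192]
eef_rot: [0.115, 0.865, -0.431, 0.23]
wrist_force: [0.8, 0.1, -0.6]
opening: 0.35
grasp_force: 0.0
```

```bash
python3 - <<'E'
from h import *
p,r=tool();print(tocad(p),p[2],r.as_matrix().round(3),get_obs()["q"],get_obs()["opening"])
print("down",shift([-.219,.037],.026))
a=np.r_[toworld([-.065-.034,.008]),.026]; print("push vec",r.inv().apply(a-np.r_[toworld([-.219,.037]),.026]))
E
```

```text
[-0.21662105  0.03665716] 0.19200609762049844 [[ 0.522 -0.799  0.299]
 [-0.693 -0.601 -0.397]
 [ 0.497 -0.    -0.868]] [-0.53425723 -0.39537742  2.29944225 -0.27593164  0.76955712  2.11524881] 0.34979634103570373
down [-0.08462106  0.00024556  0.14283913]
push vec [ 1.07110547e-01 -9.99502638e-05  6.13866493e-02]
```

Scaled: 0.143 m is 0.1788, 0.135 m is 0.1688.

Call:
{"method": "jog_arm", "body": {"segments": [{"xyz": [-0.035, 0, 0.0588], "aperture": 0.35}, {"xyz": [-0.07, 0, 0.1175], "aperture": 0.35}, {"xyz": [-0.1, 0, 0.1688], "aperture": 0.35}, {"xyz": [-0.1058, 0, 0.1788], "aperture": 0.35}, {"xyz": [-0.1058, 0, 0.1788], "aperture": 0.35}]}}

```text
time_s: 11.28
eef_pos: [0.4019, -0.1702, 0.0238]
eef_rot: [0.115, 0.865, -0.432, 0.228]
wrist_force: [-0.3, 0.4, -0.2]
opening: 0.355
grasp_force: 0.0
```

```bash
python3 look.py 7 j
```

```text
tool [-0.2202  0.0369] 0.0238 ang 170.5
side posts [-151.0, -91.1, -31.0, 29.6, 89.9, 149.1] bay phase 29.2
jar [-0.1561  0.0229] 0.0296 [-0.1505  0.0112]
scene posts [-150.4, -91.0, -31.2, 29.0, 89.2, 149.2] bay phase 29.1
jar [-0.155   0.0225] 0.0299 [-0.1506  0.0061]
```

View pics/side_7.png

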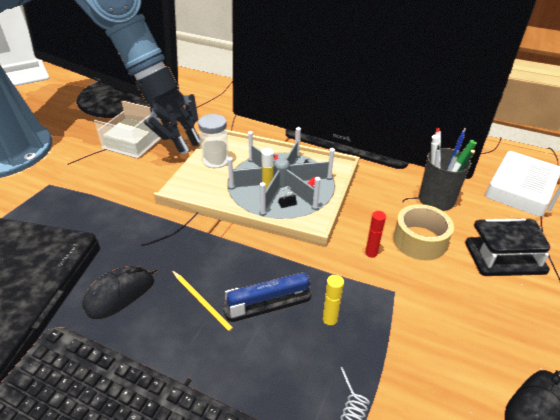

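The tilted fingertips sit behind the jar at (190,140), with clearance to everything. Starting the gentle push.

Scaled: 0.0451 m is 0.0564, 0.0408 m is 0.051.

Call:
{"method": "jog_arm", "body": {"segments": [{"xyz": [0.0088, 0, 0.005], "aperture": 0.35}, {"xyz": [0.0151, 0, 0.0088], "aperture": 0.35}, {"xyz": [0.0216, 0, 0.0124], "aperture": 0.35}, {"xyz": [0.026, 0, 0.0149], "aperture": 0.35}, {"xyz": [0.0304, 0, 0.0174], "aperture": 0.35}, {"xyz": [0.0346, 0, 0.0199], "aperture": 0.35}, {"xyz": [0.0401, 0, 0.023], "aperture": 0.35}, {"xyz": [0.0455, 0, 0.0261], "aperture": 0.35}, {"xyz": [0.051, 0, 0.0293], "aperture": 0.35}, {"xyz": [0.0564, 0, 0.0323], "aperture": 0.35}]}}

```text
time_s: 12.62
eef_pos: [0.4338, -0.2111, 0.0251]
eef_rot: [0.115, 0.865, -0.431, 0.23]
wrist_force: [-0.8, 0.3, 0.5]
opening: 0.352
grasp_force: 0.1
```

```bash
python3 look.py 8 j
```

```text
tool [-0.1695  0.0256] 0.0251 ang 171.4
side posts [-151.2, -90.9, -31.0, 29.5, 89.7, 149.3] bay phase 29.2
jar [-0.1707  0.0227] 0.0622 [-0.1506  0.0141]
scene posts [-150.6, -90.5, -31.3, 28.9, 89.4, 149.1] bay phase 29.2
jar [-0.1682  0.0217] 0.0615 [-0.1507  0.0099]
```

```bash
python3 -c "
import cv2
a=cv2.imread('pics/side_8.png')[70:230,120:320];b=cv2.imread('pics/scene_8.png')[110:270,120:320]
cv2.imwrite('pics/c8.png',cv2.resize(cv2.hconcat([a,b]),None,fx=2,fy=2,interpolation=cv2.INTER_CUBIC))"
```

```text
(no output)
```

View pics/c8.png

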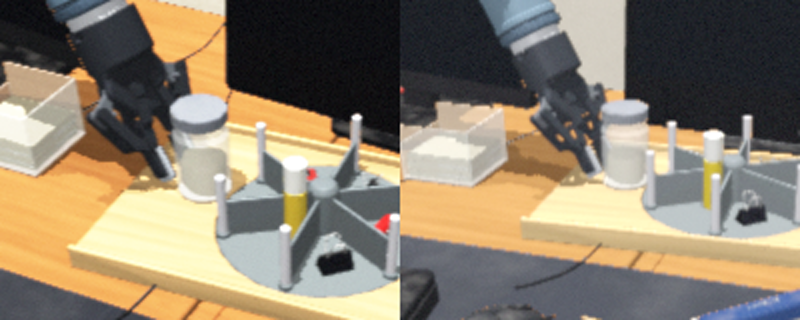

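The jar is upright and was nudged forward. The finger sits against its left side at (165,160) in the crop. I'll make the jar fit robust by ignoring dark gripper pixels.

```bash
cat > jar.py <<'E'
from h import *
import sys
from scipy.optimize import least_squares
p,r=tool();t=tocad(p);Js=[]
for n in("side","scene"):
    im,w=cloud(n) if len(sys.argv)<2 else (cv2.imread(f"pics/{n}_{sys.argv[1]}.png"),None)
    cv2.imwrite(f"pics/j_{n}_{p[0]:.4f}.png",im)
    q=tocad(w);z=w[...,2];hsv=cv2.cvtColor(im,cv2.COLOR_BGR2HSV)
    k=(z>.025)&(z<.085)&(im.mean(-1)>110)&(hsv[...,1]<70)&(q[...,0]<-.04)&(q[...,0]>-.2)&(abs(q[...,1]-.01)<.05)
    k&=abs(np.hypot(q[...,0]+.0866,abs(q[...,1])-.05))>.009
    l=(z>.108)&(z<.122)&(im.mean(-1)>70)&(q[...,0]<-.02)&(q[...,0]>-.2)&(abs(q[...,1]-.01)<.05)
    J=q[k];f=least_squares(lambda c:np.hypot(*(J-c).T)-.029,[t[0]+.034,t[1]-.008],loss="soft_l1",f_scale=.001)
    print(n,"body",f.x.round(4),k.sum(),"lid median",np.median(q[l],0).round(4),l.sum(),"lid range",np.percentile(q[l],[5,95],axis=0).round(4).tolist(),"ztop",np.percentile(z[l],[5,50,95]).round(4))
print("tool",t.round(4),p[2])
E
python3 jar.py
```

```text
side body [-0.1377  0.0186] 767 lid median [-0.1352  0.0134] 397 lid range [[-0.1593, -0.0088], [-0.1124, 0.0404]] ztop [0.1097 0.1138 0.1151]
scene body [-0.0951 -0.014 ] 934 lid median [-0.1357  0.0093] 216 lid range [[-0.1907, -0.0085], [-0.1118, 0.0419]] ztop [0.1086 0.1147 0.1161]
tool [-0.1691  0.0256] 0.025388861311066123
```

The jar is at about (-0.137, 0.018), 32 mm ahead of the tool and on the planned line. Continuing 50 mm.

The manual's scale: shifts go in shares of 0.8 m and turns go in shares of pi rad. Converting my numbers, 0.0433 m is 0.0541, 0.0381 m is 0.0476.

Call:
{"method": "jog_arm", "body": {"segments": [{"xyz": [0.0044, 0, 0.0025], "aperture": 0.35}, {"xyz": [0.0098, 0, 0.0056], "aperture": 0.35}, {"xyz": [0.0151, 0, 0.0088], "aperture": 0.35}, {"xyz": [0.0206, 0, 0.0118], "aperture": 0.35}, {"xyz": [0.026, 0, 0.0149], "aperture": 0.35}, {"xyz": [0.0314, 0, 0.018], "aperture": 0.35}, {"xyz": [0.0369, 0, 0.0211], "aperture": 0.35}, {"xyz": [0.0423, 0, 0.0243], "aperture": 0.35}, {"xyz": [0.0476, 0, 0.0274], "aperture": 0.35}, {"xyz": [0.0541, 0, 0.031], "aperture": 0.35}]}}

```text
time_s: 14.08
eef_pos: [0.4639, -0.2509, 0.0251]
eef_rot: [0.115, 0.865, -0.431, 0.23]
wrist_force: [-0.0, 1.3, -0.4]
opening: 0.35
grasp_force: 0.2
```

```bash
python3 jar.py;python3 look.py 9
```

```text
side body [-0.0899  0.0067] 573 lid median [-0.0914 -0.0018] 496 lid range [[-0.1828, -0.0277], [-0.065, 0.0273]] ztop [0.1095 0.1135 0.1161]
scene body [-0.085   0.0048] 689 lid median [-0.0995 -0.0057] 335 lid range [[-0.1802, -0.0369], [-0.0639, 0.0291]] ztop [0.109  0.1147 0.1199]
tool [-0.121   0.0139] 0.02509557026819732
tool [-0.1204  0.0138] 0.0254 ang 173.4
side posts [-151.0, -90.9, -31.0, 29.6, 89.5] bay phase 29.2
scene posts [-90.7, -31.2, 29.2, 89.0] bay phase 29.1
```

```bash
python3 -c "
import cv2
a=cv2.imread('pics/side_9.png')[70:230,120:320];b=cv2.imread('pics/scene_9.png')[110:270,120:320]
cv2.imwrite('pics/c9.png',cv2.resize(cv2.hconcat([a,b]),None,fx=2,fy=2,interpolation=cv2.INTER_CUBIC))"
```

```text
(no output)
```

View pics/c9.png

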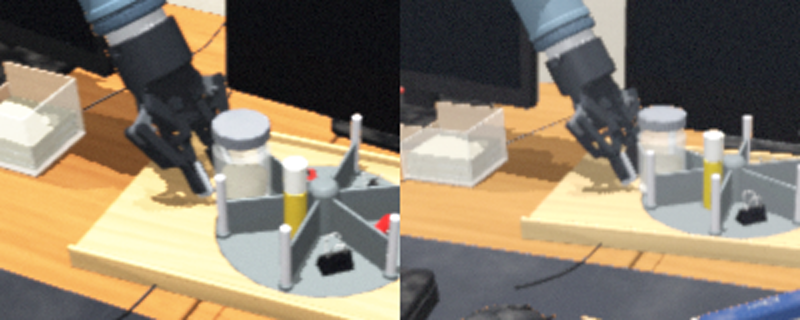

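The jar is entering the bay upright (crop 242,155), with its axis at (-0.089, 0.006). Pushing the remaining ~23 mm slowly.

Scaled: 0.0187 m is 0.0234, 0.006 m is 0.0075.

Call:
{"method": "jog_arm", "body": {"segments": [{"xyz": [0.0033, 0, 0.0019], "aperture": 0.35}, {"xyz": [0.0065, 0, 0.0038], "aperture": 0.35}, {"xyz": [0.0098, 0, 0.0056], "aperture": 0.35}, {"xyz": [0.013, 0, 0.0075], "aperture": 0.35}, {"xyz": [0.0163, 0, 0.0094], "aperture": 0.35}, {"xyz": [0.019, 0, 0.0109], "aperture": 0.35}, {"xyz": [0.0216, 0, 0.0124], "aperture": 0.35}, {"xyz": [0.0234, 0, 0.0134], "aperture": 0.35}, {"xyz": [0.0234, 0, 0.0134], "aperture": 0.35}]}}

```text
time_s: 15.4
eef_pos: [0.4768, -0.268, 0.0252]
eef_rot: [0.115, 0.865, -0.431, 0.23]
wrist_force: [0.4, -0.2, 0.1]
opening: 0.35
grasp_force: 0.0
```

```bash
python3 jar.py;python3 look.py 10
```

```text
side body [-0.0691  0.0018] 432 lid median [-0.0706 -0.0071] 500 lid range [[-0.1631, -0.0281], [-0.0446, 0.0225]] ztop [0.1093 0.1133 0.1168]
scene body [-0.0691 -0.0014] 544 lid median [-0.0785 -0.0095] 323 lid range [[-0.1625, -0.0319], [-0.0436, 0.0278]] ztop [0.109  0.1146 0.1201]
tool [-0.1002  0.0089] 0.025230666028558935
tool [-0.1003  0.009 ] 0.0252 ang 174.9
side posts [-150.7, -90.7, -31.0, 29.6, 89.7] bay phase 29.4
scene posts [-90.9, -30.5, 29.2, 89.1] bay phase 29.2
```

Scaled: 0.0034 m is 0.0043, 0.0024 m is 0.003.

Call:
{"method": "jog_arm", "body": {"segments": [{"xyz": [0.0015, 0, 0.0009], "aperture": 0.35}, {"xyz": [0.003, 0, 0.0018], "aperture": 0.35}, {"xyz": [0.0043, 0, 0.0025], "aperture": 0.35}, {"xyz": [0.0043, 0, 0.0025], "aperture": 0.35}]}}

```text
time_s: 16.1
eef_pos: [0.479, -0.271, 0.025]
eef_rot: [0.115, 0.865, -0.431, 0.23]
wrist_force: [-1.0, 2.1, 0.3]
opening: 0.349
grasp_force: 1.0
```

Call:
{"method": "jog_arm", "body": {"segments": [{"xyz": [-0.005, 0, -0.0029], "aperture": 0.35}, {"xyz": [-0.015, 0, -0.0088], "aperture": 0.35}, {"xyz": [-0.05, 0, -0.0288], "aperture": 0.35}, {"xyz": [-0.1, 0, -0.0575], "aperture": 0.35}, {"xyz": [-0.1, 0, -0.1125], "aperture": 0.35}, {"xyz": [-0.1, 0, -0.15], "aperture": 0.35}, {"xyz": [-0.1, 0, -0.15], "aperture": 0.35}, {"xyz": [-0.1, 0, -0.15], "aperture": 0.35}]}}

```text
time_s: 17.1
eef_pos: [0.4013, -0.1681, 0.0893]
eef_rot: [0.115, 0.865, -0.431, 0.23]
wrist_force: [0.6, -1.3, 0.5]
opening: 0.349
grasp_force: 0.0
```

```bash
python3 jar.py;python3 look.py 11
python3 -c "
import cv2
a=cv2.imread('pics/side_11.png')[70:230,120:320];b=cv2.imread('pics/scene_11.png')[110:270,150:350]
cv2.imwrite('pics/c11.png',cv2.resize(cv2.hconcat([a,b]),None,fx=2,fy=2,interpolation=cv2.INTER_CUBIC))"
```

```text
side body [-0.0656  0.001 ] 370 lid median [-0.0637 -0.0039] 426 lid range [[-0.0874, -0.0252], [-0.0411, 0.022]] ztop [0.1098 0.1133 0.1148]
scene body [-0.0629 -0.0009] 451 lid median [-0.0626 -0.0092] 211 lid range [[-0.0858, -0.026], [-0.0396, 0.0201]] ztop [0.1089 0.1145 0.1155]
tool [-0.222   0.0382] 0.08934235344561423
tool [-0.2223  0.0379] 0.0885 ang 170.3
side posts [-149.6, -89.6, -29.5, 31.0, 91.1] bay phase -29.3
scene posts [-89.4, -29.9, 30.4, 90.1] bay phase -29.7
```

View pics/c11.png

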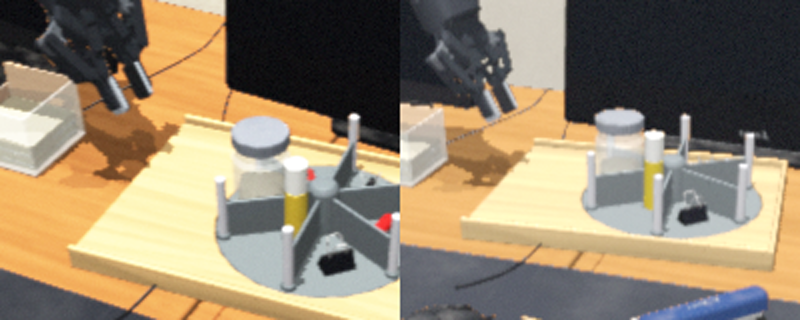

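The jar is home: its axis is about 65 mm from the turntable's, it stands upright, and the bay is within 1° of square. The glue stick and clips are still standing and the arm is clear of everything, so I'm handing in.

```bash
python3 -c "
from bench import workorder
print(workorder.hand_in())"
```

```text
the job is handed in; nothing more can be done
None
```

I turned the carousel until its empty bay was within about 1° of facing the landing, slid the jar in upright to about 65 mm from the axis, and handed the job in at about 17 s; the hand-in returned no verdict.

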